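# Fasten the second door lock of a control enclosure with the panel key

## Task

The control enclosure lies on its back, door up; one of its two door locks is fastened and the red-winged panel key still stands in it. Draw the key out, put it in the other lock, which was left part-way, and with light pressure turn it gently back and forth until it drops over the hidden bit and its collar sits down on the rim. Only when it is fully home turn it clockwise to its stop, wing in line with the red marks, and leave it there, never forcing the lock and leaving isolator handle, contactor and screwdriver as they are.

Things in the scene. Friction and masses are not known exactly. Their poses are not given: they have to be found in the camera images.
- key_wing (a point): The panel key stands upright: steel tube 14 mm in diameter, red flat wing on top, 74 mm tall, about 75 g. This point is the middle of the wing (44 mm wide along x, 9 mm thick along y, 28 mm high), 60 mm above the tube's lower end; z up the key. A collar, 24 mm across, has its underside 22.5 mm above the lower end.
- key_tip (a point): Centre of the key tube's lower end, same axes as the wing. Across this end runs a slot 3.9 mm wide and 12 mm deep, open at both sides along x, that is along the wing.
- first_lock: The fastened lock, with the key fully home in it at the start, slot and wing along the lock's x. Steel rim 39 mm across on the enclosure's grey door; the origin is the centre of the rim's upper face, 4 mm above the door; z up, x along the red marks on the rim, y along the white ones.
- second_lock: The lock still to be fastened, same make and height, axes parallel to the first; origin at the centre of its rim's upper face. In it a round black well 14.8 mm in diameter, with a 2 mm lead-in at the mouth. A key whose slot is across the bit stops 12 mm below the rim, collar 10.5 mm above it; with the slot over the bit (within 5 to 9 degrees) it drops until the collar rests on the rim.
- isolator_grip (a point): Red isolator handle on a yellow disc on the door (46 mm long, stands 44 mm above the door); this point is on its axis, 37 mm above the door. Not to be turned.
- isolator (a joint): Turn of the isolator handle, rad; 0 at the start.
- contactor_mid (a point): Spare contactor lying loose on the door, cream and grey block 56 x 45 x 52 mm; its centre. Not to be moved.
- screwdriver_grip (a point): Red-handled screwdriver lying loose on the door, 190 mm long, handle 26 mm thick; a point on the handle's axis, x towards the blade. Not to be moved.
- second_lock_floor (a point): Floor of its well, on the axis, 23 mm below the rim. On it the bit, a black bar 12.4 mm long, 3 mm thick, 11 mm high, hidden in the dark, left 23 to 82 degrees counter-clockwise (from above) of the lock's x. It turns with 0.06 N m of friction; 5 N of press is right, over 12 N wedges or drags it. It has a clockwise stop, met with the driving key's wing along x to 5 degrees; 0.15 N m there is enough.
There are look-alikes about, which are no part of the job. Leave any green or orange look-alike of the part that bears key_wing alone.

How it is judged:
On the way, in this order (a step that is already met when the one before it is completed fails the run):
1. the key has been drawn out of the fastened lock (z of key_tip in the frame of first_lock above 0.005 m), for 0.1 s.
2. the key is fully home in the other lock (horizontal distance between key_tip and second_lock below 0.003 m and z of key_tip in the frame of second_lock below -0.02 m), for 0.1 s.
3. the lock is turned to its stop with the key home (angle between the x axis of key_wing and the x axis of second_lock, either way round below 0.08 rad and z of key_tip in the frame of second_lock below -0.019 m), for 0.1 s.
At the end, for the whole second after the job is handed in: The key stands released and at rest, fully home in the second lock (collar within 2.5 mm of the rim, within 3 mm of the lock's axis, upright within 7 degrees), its wing within 8 degrees of the red marks after having been turned to within 4.5 degrees of them (all of step 2 and angle between the x axis of key_wing and the x axis of second_lock, either way round below 0.14 rad and angle between key_wing's own z axis and vertical below 0.12 rad and linear speed of key below 0.02 m/s); the robot touches nothing.
It fails at once if the key is pressed hard into the second lock before it is home (contact force between key and second_lock above 20 N and z of key_tip in the frame of second_lock above -0.018 m).
It fails at once if the lock is forced with the key home in it (hard against its stop) (contact force between key and second_lock above 60 N).
It fails at once if the second lock is turned or dragged round by a key that is not fully home (distance of second_lock_bit_c0 from where it was at the start of the episode above 0.006 m and z of key_tip in the frame of second_lock above -0.018 m).
It fails at once if the isolator handle is turned, or the contactor or the screwdriver is shifted (value of joint isolator above 0.15 rad or distance of any of contactor_mid, screwdriver_grip from where it was at the start of the episode above 0.015 m).
It also fails if it takes over 67 s, if anything falls off the work surface, if the arm or the gripper's body presses on something with over 40 N, if the wrist force passes 120 N, or if a joint passes its speed limit or range.

## Robot

A 6-joint arm with a two-finger parallel gripper is mounted at the origin on the work surface. World frame = base frame: x ahead of the robot, y to its left, z up, the work surface at z = 0. Lengths are in m, angles in rad, forces in N, time in s.
With the tool pointing down it reaches from about 0.275 to 0.85 m from the base axis. Payload 19 kg.
Tool frame: the origin (TCP) lies at the very end of the fingers, on their centre line; the grasp point (between the pads) lies 19 mm behind it; z points along the fingers, y is the direction in which the jaws open and shut (so a half turn about z gives the same grasp; the last joint's range is limited). The gripper opens to 85 mm and grips with 20 to 120 N. Pads are 22 mm wide; open, the fingers measure 114 mm over their backs; the gripper's body (76 mm by 85 mm) begins 54 mm behind the grasp point. The pads swing forward as they close: fully open they stand 13 mm farther back than shut.
Start: joints at [-1.322, 0.15, 1.437, -0, 1.554, -0.134], TCP at [0.215, -0.533, 0.231] pointing down, gripper open.
Joint ranges: [-2.8, 2.8], [-0.68, 2.1], [0.12, 2.68], [-1.39, 4.53], [0.16, 2.79], [-2.81, 2.81]. Speed limits (rad/s): [1.89, 1.89, 2.22, 3.01, 3.01, 3.01].

## Interface

Orientations are given as a rotation vector (axis times angle).
In Python, from cell import arm gives the robot as it stands. The module is installed in compiled form; this text tells all that it offers.
- The arm moves only by the tool step_arm, never from a script. Its arguments are lists of equal length, an entry for each row: "linear": the shift along the world's x, y, z in cm, a list of three; "turn": the turn, a rotation vector about the world's x, y, z in rad, a list of three; "gripper": the opening in per cent of the stroke, from 0 (shut) to 100 (fully open). A call has 1 to 20 rows; each row is the pose to reach, as a shift and turn from the pose commanded when the call began; what a row does not reach only later rows make up. A row lasts 1/8 s, in which the tool goes at most 62.5 mm and 10.7 degrees, less where a joint would pass 70% of its speed; a pose out of reach is approached as far as the arm can. A call with a gripper value outside its range is refused whole. The fingers move at their own pace and stop on an object; "newtons" is the grip in N (left out, the last holds). Time passes only in rows, so rows that repeat a pose let the fingers close. It gives the time, the measured TCP pose, the force and the opening at its end, in the units of the state.
- arm.state(): the state, without advancing time (a new reading comes with each control period).
- arm.read_camera(name): name is "scene" or "top" or "wrist"; returns a dict with "frame" (480x640x3 uint8, red, green, blue), "depth" (480x640 float32, m along the optical axis (not along the pixel's ray), 0 where there is no reading), "K" (3x3 intrinsics, pixels), "dist_coeffs" ([k1, k2, p1, p2, k3] as OpenCV has them; the pictures are not rectified), "pose" (4x4, takes a point from camera to world coordinates). Camera axes: x right, y up, looking along -z (the intrinsics and any distortion apply to the point x, -y, -z); pixel columns grow to the right and rows downward; lengths in m; the calibration is good to about 2 mm. A picture is of the moment at which its call begins.
- arm.sign_off(): hands the job in, once; it reports no verdict.
Trained networks look in a picture, given as the dict that the camera call returned (one of the last four; its "shot" number tells which), for a name from the list of things; names that differ only in an ending like _2 or _b are one class to them, and where a whole thing is asked for, a point or a joint stands for the part that bears it (a point fixed in the world has none). Each returns a list of dicts, best first, with "conf" (0 to 1); they miss things now and then, are a little off and sometimes report something else, mostly with a low value. They report only what shows in the picture. A call takes as long as a camera call. They do not tell look-alikes from the thing itself.
- arm.recognise(target, picture): "bbox" ([left, top, right, bottom] in pixels, round what is visible of it).
- arm.regions_of(target, picture): "region" (480x640 bool, what is visible of it) and "bbox" ([left, top, right, bottom] in pixels, round what is visible of it).
- arm.pinpoint(target, picture): "pixel" ([row, column] in pixels: a listed point, or the origin of a listed thing).
The state is a dict: "clock": time; "joint_positions": joint angles; "qd": joint speeds; "effort": joint torques, N m; "ee_pos": TCP position; "tool_rot": TCP orientation; "ft_force": force on the tool from outside, world axes, zero at the start; "wrist_torque": the same for the moment, N m; "finger_gap": finger opening in m.
Only numpy, scipy, OpenCV 4.12 (cv2) and the standard library are available. Lean on these libraries where they do the work, as an engineer would, in place of code of your own. Each camera call takes 0.05 s, during which the arm holds its last target. There are 200 camera calls.

## Working session

There is one attempt and no reset: what is moved stays moved. The work goes in short steps, Python scripts to look and compute and a tool call to move; the robot and the scene stay as the last step left them, time stands still between calls to the robot, and variables do not carry over. Pictures are saved under pics/ and viewed, about 8 in all and at most 12, crops included, and the job is handed in when it is done.

Besides the shell and the picture viewer there is one more tool, called after "Call:" as name(argument=value, ...), one argument or row to a line, values as JSON. step_arm: Moves the arm, as the interface text tells. Its arguments: {"type":"object","properties":{"linear":{"type":"array","items":{"type":"array","items":{"type":"number"}}},"turn":{"type":"array","items":{"type":"array","items":{"type":"number"}}},"gripper":{"type":"array","items":{"type":"number"}},"newtons":{"type":"number"}},"required":["linear","turn","gripper"]}

```bash
mkdir -p pics
cat > h.py <<'E'
import numpy as np, cv2
from cell import arm
def ray(p,uv):
    u=cv2.undistortPoints(np.array([[uv]],float),p['K'],np.array(p['dist_coeffs'],float))[0,0]
    T=np.array(p['pose']); return T[:3,3], T[:3,:3]@np.array([u[0],-u[1],-1.])
def at_z(p,uv,z):
    o,d=ray(p,uv); return o+d*(z-o[2])/d[2]
def at_depth(p,uv,w=1):
    c,r=int(round(uv[0])),int(round(uv[1])); D=p['depth'][max(0,r-w):r+w+1,max(0,c-w):c+w+1]; D=D[D>0]
    o,d=ray(p,uv); return o+d*np.median(D) if D.size else None
def save(p,n,box=None,s=1):
    f=p['frame'][:,:,::-1]
    if box: f=f[box[1]:box[3],box[0]:box[2]]
    cv2.imwrite('pics/'+n,cv2.resize(f,None,fx=s,fy=s,interpolation=cv2.INTER_CUBIC))
E
python3 - <<'E'
from h import *
np.set_printoptions(precision=4,suppress=True)
print(arm.state())
for c in ['top','scene']:
    p=arm.read_camera(c); save(p,c+'0.png'); print(c,p['pose'],p['K'][0,0])
    for t in ['key_wing','first_lock','second_lock','isolator_grip','contactor_mid','screwdriver_grip']:
        for r in arm.pinpoint(t,p)[:3]:
            row,col=r['pixel']; print(t,round(r['conf'],2),np.round([col,row],1),at_depth(p,(col,row)))
E
```

```text
{'clock': 0.0, 'joint_positions': array([-1.322 ,  0.151 ,  1.438 , -0.    ,  1.5538, -0.134 ]), 'qd': array([-0.0016,  0.0002, -0.0005, -0.0002,  0.0001, -0.0003]), 'effort': array([  0.0004, -71.3051, -57.0856,  -0.0001,   0.0091,   0.    ]), 'ee_pos': array([ 0.2147, -0.5332,  0.2307]), 'tool_rot': array([-3.0831, -0.5974,  0.0001]), 'ft_force': array([-0.3887, -0.5436, -0.3151]), 'wrist_torque': array([-0.0075, -0.0146,  0.0626]), 'finger_gap': 0.0852606760737052}
top [[-0.0031  0.9887 -0.1501  0.399 ]
 [-1.     -0.0041 -0.0067  0.0634]
 [-0.0073  0.1501  0.9886  1.0378]
 [ 0.      0.      0.      1.    ]] 611.8844401787032
key_wing 0.57 [306.1 280.3] [0.4683 0.0947 0.2267]
key_wing 0.51 [270.2 357.2] [0.3611 0.1565 0.0736]
key_wing 0.5 [325.1 365. ] [0.349  0.071  0.0734]
first_lock 0.84 [304.3 277.1] [0.4725 0.0971 0.227 ]
second_lock 0.9 [517.6 287.9] [ 0.4611 -0.2105  0.1576]
second_lock 0.41 [271.6 155. ] [0.6419 0.1428 0.2236]
isolator_grip 0.85 [400.1 152.2] [ 0.6477 -0.0358  0.2152]
contactor_mid 0.82 [271.6 152.2] [0.6457 0.1428 0.2242]
scene [[ 0.2696 -0.6895  0.6723  1.0151]
 [ 0.9629  0.1863 -0.1951 -0.108 ]
 [ 0.0093  0.7     0.7141  0.6691]
 [ 0.      0.      0.      1.    ]] 489.9641220411635
key_wing 0.82 [356.3 179.3] [0.492  0.0926 0.2239]
first_lock 0.55 [353.1 205.4] [0.4899 0.0912 0.172 ]
first_lock 0.52 [353.9 197.6] [0.4809 0.0951 0.1793]
second_lock 0.63 [153.3 222.5] [ 0.4498 -0.2041  0.1725]
isolator_grip 0.59 [297.  287.3] [ 0.6567 -0.0354  0.2151]
contactor_mid 0.86 [434.5 267.7] [0.674  0.1333 0.2187]
screwdriver_grip 0.7 [257.8 255.7] [ 0.5781 -0.0696  0.1973]
```

View pics/top0.png

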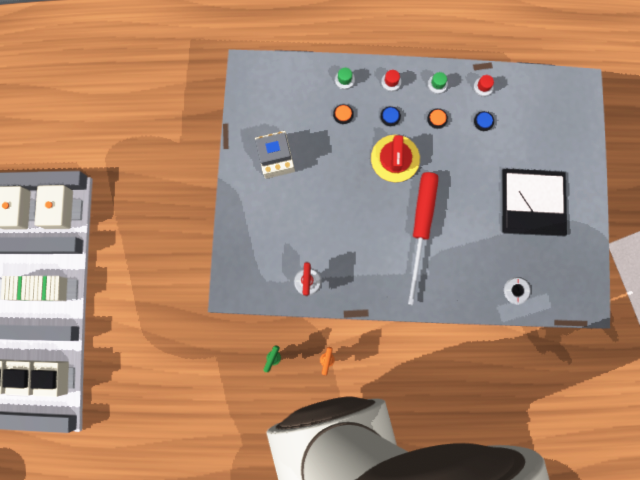

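View pics/scene0.png

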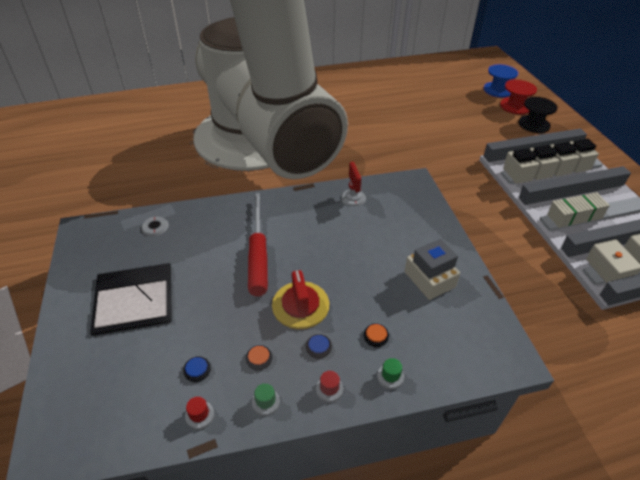

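Call:
step_arm(
  linear=[
    [0,0,6],
    [4,5,12],
    [9,11,15],
    [14,17,15],
    [19,23,15],
    [23,28,15],
    [24,30,15],
    [24,30,15],
    [24,30,15],
    [24,30,15],
  ],
  turn=[
    [0,0,0],
    [0,0,-0.1],
    [0,0,-0.2],
    [0,0,-0.3],
    [0,0,-0.4],
    [0,0,-0.42],
    [0,0,-0.42],
    [0,0,-0.42],
    [0,0,-0.42],
    [0,0,-0.42],
  ],
  gripper=[100,100,100,100,100,100,100,100,100,100],
)

```text
clock: 1.95
ee_pos: [0.4545, -0.2337, 0.3812]
tool_rot: [3.141, -0.058, -0.0]
ft_force: [-0.2, 0.6, 0.2]
finger_gap: 0.0857
```

Run:
```python
from h import *
np.set_printoptions(precision=4,suppress=True)
s=arm.state();print(s['clock'],s['ee_pos'],s['tool_rot'],s['joint_positions'])
p=arm.read_camera('wrist'); save(p,'w1.png'); print(p['pose'],p['K'])
for t in ['key_wing','first_lock','second_lock']:
    for r in arm.pinpoint(t,p)[:3]:
        row,col=r['pixel']; print(t,round(r['conf'],2),np.round([col,row],1),at_depth(p,(col,row)),at_z(p,(col,row),.175))
```

```text
1.95 [ 0.4545 -0.2337  0.3812] [ 3.141  -0.0583 -0.0003] [-0.6257  0.0105  1.2898 -0.0002  1.8414  0.9822]
[[-0.0378  0.949   0.3132  0.5341]
 [-0.9993 -0.0357 -0.0122 -0.2365]
 [-0.0004 -0.3134  0.9496  0.5235]
 [ 0.      0.      0.      1.    ]] [[399.209    0.     316.4722]
 [  0.     399.209  233.9574]
 [  0.       0.       1.    ]]
key_wing 0.94 [ 74.7 263.3] [0.3573 0.0656 0.0679] [ 0.3989 -0.0054  0.175 ]
key_wing 0.85 [  4.6 261.3] [0.3612 0.1526 0.0625] [0.4034 0.0577 0.175 ]
second_lock 0.67 [281.9 197.2] [ 0.4498 -0.2003  0.1526] [ 0.4549 -0.2025  0.175 ]
```

View pics/w1.png

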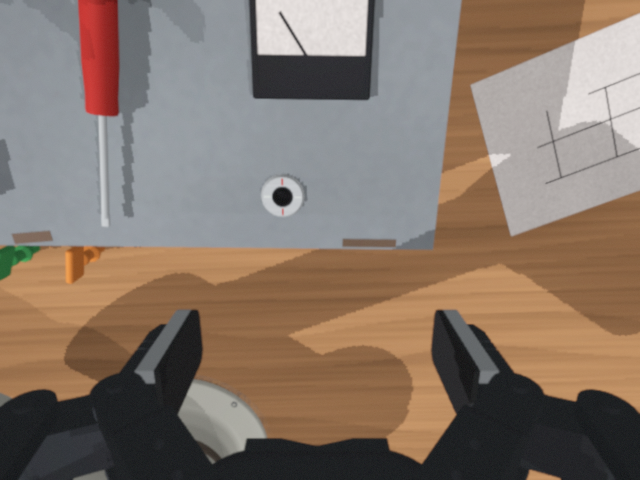

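Call:
step_arm(
  linear=[
    [0,2,-5],
    [0,3,-10],
    [0,3,-10],
    [0,3,-10],
    [0,3,-10],
  ],
  turn=[
    [0,0,0],
    [0,0,0],
    [0,0,0],
    [0,0,0],
    [0,0,0],
  ],
  gripper=[100,100,100,100,100],
)

```text
clock: 2.78
ee_pos: [0.4553, -0.2042, 0.2834]
tool_rot: [3.14, -0.059, 0.004]
ft_force: [-0.7, 0.2, 0.6]
finger_gap: 0.0852
```

```bash
cat >> h.py <<'E'
def shot(n,t):
    s=arm.state(); print(s['clock'],s['ee_pos'],s['tool_rot'])
    p=arm.read_camera('wrist'); save(p,n+'.png'); np.savez('pics/'+n,**{k:p[k] for k in ['frame','depth','K','dist_coeffs','pose']})
    for r in arm.pinpoint(t,p)[:2]:
        row,col=r['pixel']; print(t,round(r['conf'],2),np.round([col,row],1),at_z(p,(col,row),.175))
    r=arm.regions_of(t,p)
    if r: print(r[0]['bbox'],r[0]['conf'])
    return p
E
python3 - <<'E'
from h import *
np.set_printoptions(precision=4,suppress=True)
p=shot('l2','second_lock')
E
```

```text
2.775 [ 0.4553 -0.2042  0.2834] [ 3.1396 -0.0593  0.0039]
second_lock 0.96 [313.1 227.9] [ 0.4568 -0.2019  0.175 ]
[283.2, 199.5, 346.3, 253.4] 0.89
```

Call:
step_arm(
  linear=[
    [0,0,4],
    [0,5,5],
    [0,11,5],
    [0,17,5],
    [1,23,5],
    [2,28,4],
    [2,30,0],
    [2,30,0],
    [2,30,0],
    [2,30,0],
  ],
  turn=[
    [0,0,0],
    [0,0,0],
    [0,0,0],
    [0,0,0],
    [0,0,0],
    [0,0,0],
    [0,0,0],
    [0,0,0],
    [0,0,0],
    [0,0,0],
  ],
  gripper=[100,100,100,100,100,100,100,100,100,100],
)

```text
clock: 4.18
ee_pos: [0.4753, 0.0957, 0.2828]
tool_rot: [-3.141, 0.06, -0.003]
ft_force: [-0.3, 0.5, 0.6]
finger_gap: 0.0856
```

Run:
```python
from h import *
np.set_printoptions(precision=4,suppress=True)
p=shot('l1','first_lock')
for r in arm.pinpoint('key_wing',p)[:2]: print('wing',r)
a=np.load('pics/l2.npz')['frame'];b=p['frame']
cv2.imwrite('pics/both.png',np.vstack([a[120:420,140:500],b[120:420,140:500]])[:,:,::-1])
```

```text
4.175 [0.4753 0.0957 0.2828] [-3.1409  0.0605 -0.0033]
[288.1, 205.3, 345.6, 258.6] 0.62
wing {'pixel': [258.6, 313.4], 'conf': 0.89}
wing {'pixel': [309.2, 261.3], 'conf': 0.78}
```

View pics/both.png

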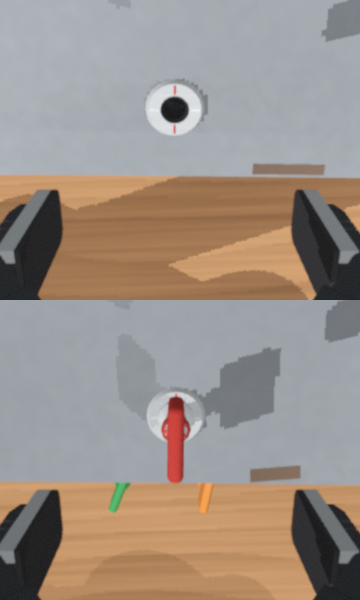

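```bash
cat > fit.py <<'E'
from h import *
from scipy.optimize import minimize
np.set_printoptions(precision=4,suppress=True)
def proj(p,X):
    T=np.linalg.inv(p['pose']); c=X@T[:3,:3].T+T[:3,3]; c=c*[1,-1,-1]
    return cv2.projectPoints(c,np.zeros(3),np.zeros(3),p['K'],p['dist_coeffs'])[0][:,0]
th=np.linspace(0,2*np.pi,240,endpoint=False)
def samp(im,uv): return cv2.remap(im,uv[:,0:1].astype(np.float32),uv[:,1:2].astype(np.float32),cv2.INTER_LINEAR)[:,0]
def world(p):  # pixels -> world by depth
    v,u=np.mgrid[0:480,0:640]
    q=cv2.undistortPoints(np.stack([u,v],-1).reshape(-1,1,2).astype(float),p['K'],p['dist_coeffs'])[:,0]
    d=p['depth'].reshape(-1,1); c=np.hstack([q[:,:1]*d,-q[:,1:]*d,-d])
    return (c@p['pose'][:3,:3].T+p['pose'][:3,3]).reshape(480,640,3)
for n,c0 in [('l2',(.4568,-.2019)),('l1',(.4768,.097))]:
    p=dict(np.load('pics/'+n+'.npz')); W=world(p); f=p['frame'].astype(np.float32)
    r=np.hypot(W[...,0]-c0[0],W[...,1]-c0[1]); 
    door=(r>.025)&(r<.04)&(abs(W[...,2]-.17)<.02); rim=(r>.011)&(r<.018)&(abs(W[...,2]-.173)<.012)
    zd=np.median(W[door][:,2]); zr=np.median(W[rim][:,2]); print(n,'door z',zd,'rim z',zr)
    zr=.175
    g=f.min(2)
    def cost(x,R=.0195):
        def ring(rr): return samp(g,proj(p,np.c_[x[0]+rr*np.cos(th),x[1]+rr*np.sin(th),np.full(240,zr)]))
        return -np.clip(ring(R-.0012)-ring(R+.0012),0,60).mean()
    best=None
    for dx in np.arange(-.004,.0041,.0005):
        for dy in np.arange(-.004,.0041,.0005):
            v=cost((c0[0]+dx,c0[1]+dy)); 
            if best is None or v<best[0]: best=(v,c0[0]+dx,c0[1]+dy)
    m=minimize(cost,best[1:],method='Nelder-Mead',options=dict(initial_simplex=np.array(best[1:])+np.array([[0,0],[.0005,0],[0,.0005]])))
    print('rim centre',m.x,m.fun, 'pix',proj(p,np.array([[*m.x,zr]])))
    red=(f[...,0]>f[...,1]+40)&(f[...,0]>f[...,2]+40)&((r<.022) if n=='l2' else (W[...,2]>.19))
    # unproject onto plane: marks on rim / wing top
    vs,us=np.nonzero(red)
    if n=='l2':
        P=np.array([at_z(p,(u,v),zr)[:2] for u,v in zip(us,vs)])
    else:
        Q=W[red]; print('wing z range',np.percentile(Q[:,2],[1,50,99])); Q=Q[Q[:,2]>np.percentile(Q[:,2],99)-.004]; P=Q[:,:2]; print('wing top mean',P.mean(0), np.ptp(P,0))
    k=P-P.mean(0); w=np.linalg.svd(k,full_matrices=False)[2][0]; w*=np.sign(w[0]); print('red dir deg',np.degrees(np.arctan2(w[1],w[0])),len(P),P.mean(0))
E
python3 fit.py
```

```text
l2 door z 0.17173016220302068 rim z 0.17569857531023964
rim centre [ 0.4569 -0.2022] -31.594945907592773 pix [[313.4439 227.6494]]
red dir deg -2.9608703311214355 40 [ 0.4535 -0.2025]
l1 door z 0.171742458604041 rim z 0.17489821965042673
rim centre [0.4716 0.0974] -24.716625213623047 pix [[314.6893 235.4789]]
wing z range [0.1902 0.1961 0.4253]
wing top mean [0.5545 0.0928] [0. 0.]
red dir deg -180.0 344 [0.5545 0.0928]
```

Call:
step_arm(
  linear=[
    [-0.35,0.2,-2],
    [-0.35,0.2,-5],
    [-0.35,0.2,-7.5],
    [-0.35,0.2,-8.8],
    [-0.35,0.2,-8.8],
    [-0.35,0.2,-8.8],
    [-0.35,0.2,-8.8],
    [-0.35,0.2,-8.8],
    [-0.35,0.2,-8.8],
    [-0.35,0.2,-8.8],
    [-0.35,0.2,-8.8],
    [-0.35,0.2,-8.8],
  ],
  turn=[
    [0,0,-0.01],
    [0,0,-0.012],
    [0,0,-0.012],
    [0,0,-0.012],
    [0,0,-0.012],
    [0,0,-0.012],
    [0,0,-0.012],
    [0,0,-0.012],
    [0,0,-0.012],
    [0,0,-0.012],
    [0,0,-0.012],
    [0,0,-0.012],
  ],
  gripper=[100,100,100,100,100,40,0,0,0,0,0,0],
  newtons=40,
)

```text
clock: 5.88
ee_pos: [0.4714, 0.0984, 0.1936]
tool_rot: [3.14, -0.077, 0.001]
ft_force: [-1.0, -4.7, 4.7]
finger_gap: 0.0118
```

Run:
```python
from h import *
np.set_printoptions(precision=4,suppress=True)
p=arm.read_camera('wrist')
save(p,'g1.png',(200,150,440,400),2)
s=arm.state(); print(s)
```

```text
{'clock': 5.925, 'joint_positions': array([ 0.0459, -0.0298,  1.7044, -0.0003,  1.4664,  1.6661]), 'qd': array([-0.0006, -0.0004, -0.0018, -0.0007, -0.0015, -0.0009]), 'effort': array([  1.8813, -50.6354, -53.835 ,   1.3451,  -0.3264,   0.0036]), 'ee_pos': array([0.4714, 0.0984, 0.1936]), 'tool_rot': array([ 3.1403, -0.0775,  0.001 ]), 'ft_force': array([ 0.2106, -3.6039,  5.7413]), 'wrist_torque': array([-0.8161,  0.1893, -0.0384]), 'finger_gap': 0.011714516266719502}
```

View pics/g1.png

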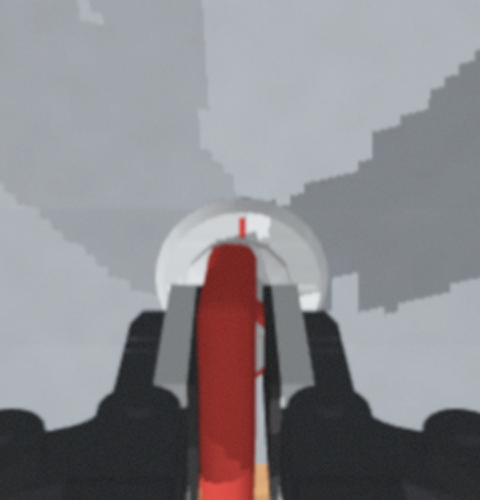

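Call:
step_arm(
  linear=[
    [0,0,0],
    [0,0,0],
    [0,0,0],
    [0,0,0],
  ],
  turn=[
    [0,0,0],
    [0,0,0],
    [0,0,0],
    [0,0,0],
  ],
  gripper=[0,0,0,0],
)

```text
clock: 6.42
ee_pos: [0.4714, 0.0984, 0.1936]
tool_rot: [3.14, -0.078, 0.001]
ft_force: [-0.6, -3.9, 5.6]
finger_gap: 0.0116
```

Run:
```python
from h import *
np.set_printoptions(precision=4,suppress=True)
s=arm.state(); print(s['ft_force'],s['wrist_torque'],s['finger_gap'],s['ee_pos'],s['tool_rot'])
```

```text
[-0.6396 -3.8869  5.6384] [-0.7578  0.0842 -0.0086] 0.011626332138244018 [0.4714 0.0984 0.1936] [ 3.1403 -0.0775  0.0009]
```

Call:
step_arm(
  linear=[
    [0,-0.1,0],
    [0,-0.1,0],
    [0,-0.1,0],
    [0,-0.1,0],
  ],
  turn=[
    [0,0,0],
    [0,0,0],
    [0,0,0],
    [0,0,0],
  ],
  gripper=[0,0,0,0],
)

```text
clock: 6.92
ee_pos: [0.4714, 0.0978, 0.1934]
tool_rot: [-3.14, 0.077, -0.001]
ft_force: [0.8, 0.8, 5.5]
finger_gap: 0.0114
```

Run:
```python
from h import *
np.set_printoptions(precision=4,suppress=True)
s=arm.state(); print(s['ft_force'],s['wrist_torque'],s['finger_gap'],s['ee_pos'],s['tool_rot'])
```

```text
[0.794  0.7676 5.4679] [ 0.1829  0.0726 -0.0071] 0.01144643988389883 [0.4714 0.0978 0.1934] [-3.1402  0.0771 -0.0006]
```

Call:
step_arm(
  linear=[
    [0,0,0.5],
    [0,0,1.2],
    [0,0,2],
    [0,0,3],
    [0,0,4.5],
    [0,0,6],
    [0,0,7],
    [0,0,7],
    [0,0,7],
    [0,0,7],
  ],
  turn=[
    [0,0,0],
    [0,0,0],
    [0,0,0],
    [0,0,0],
    [0,0,0],
    [0,0,0],
    [0,0,0],
    [0,0,0],
    [0,0,0],
    [0,0,0],
  ],
  gripper=[0,0,0,0,0,0,0,0,0,0],
)

```text
clock: 8.18
ee_pos: [0.4711, 0.0976, 0.2627]
tool_rot: [-3.141, 0.077, 0.001]
ft_force: [0.4, -0.7, -0.6]
finger_gap: 0.0114
```

Run:
```python
from h import *
np.set_printoptions(precision=4,suppress=True)
s=arm.state(); print(s['ft_force'],s['wrist_torque'],s['finger_gap'],s['ee_pos'],s['tool_rot'])
p=arm.read_camera('wrist'); a=p['frame'][150:450,200:440]
q=arm.read_camera('top'); q2=arm.read_camera('scene'); b=q2['frame'][100:280,280:440]
print(arm.pinpoint('key_tip',q2)[:1],arm.pinpoint('key_wing',q2)[:1])
b=cv2.resize(b,(480,540)); a=cv2.resize(a,(432,540)); im=np.hstack([a,b]); im=cv2.resize(im,(790,468)); cv2.imwrite('pics/lift.png',im[:,:,::-1])
```

```text
[ 0.4206 -0.7042 -0.5519] [ 0.0554 -0.0004 -0.0107] 0.011445425926494968 [0.4711 0.0976 0.2627] [-3.1406  0.0774  0.0013]
[{'pixel': [171.8, 352.2], 'conf': 0.85}] [{'pixel': [140.3, 362.2], 'conf': 0.63}]
```

View pics/lift.png

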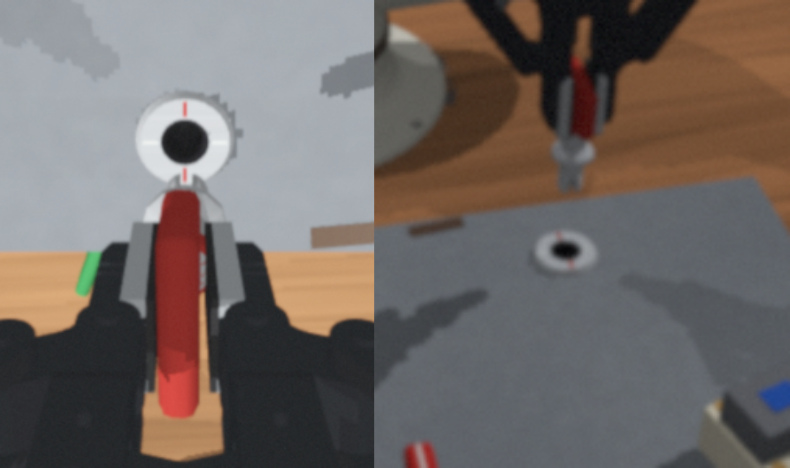

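```bash
sed '/^for n,c0/,$d' fit.py > fl.py
python3 - <<'E'
from fl import *
p=arm.read_camera('scene'); W=world(p); f=p['frame'].astype(int)
m=(abs(W[...,0]-.475)<.04)&(abs(W[...,1]-.0976)<.03)&(W[...,2]>.195)&(W[...,2]<.30)
red=m&(f[...,0]>f[...,1]+50); 
for z in np.arange(.21,.30,.004):
    k=m&(abs(W[...,2]-z)<.002); kr=k&red
    kt=k&~red
    print(round(z,3),'red',kr.sum(),W[kr].mean(0)[:2] if kr.any() else '', (W[kr][:,1].min(),W[kr][:,1].max()) if kr.any() else '','other',kt.sum(),W[kt].mean(0)[:2] if kt.any() else '', (W[kt][:,1].min(),W[kt][:,1].max()) if kt.any() else '')
save(p,'sc.png',(310,110,410,210),6)
E
```

```text
0.21 red 0   other 0  
0.214 red 0   other 0  
0.218 red 0   other 0  
0.222 red 0   other 4 [0.4754 0.0957] (np.float64(0.09143919541849714), np.float64(0.09925425058309588))
0.226 red 0   other 20 [0.4767 0.0956] (np.float64(0.09011526542880223), np.float64(0.10176227082356933))
0.23 red 0   other 18 [0.4766 0.0949] (np.float64(0.08995155253833438), np.float64(0.1037604250557999))
0.234 red 0   other 19 [0.4772 0.0954] (np.float64(0.09021859482046883), np.float64(0.10248747320441252))
0.238 red 0   other 21 [0.4772 0.0954] (np.float64(0.09001682932179982), np.float64(0.1023504488910084))
0.242 red 0   other 5 [0.4804 0.0964] (np.float64(0.08993710794335104), np.float64(0.10323929242467118))
0.246 red 0   other 41 [0.48   0.0959] (np.float64(0.08588965257914931), np.float64(0.10872001725933529))
0.25 red 0   other 69 [0.4776 0.0953] (np.float64(0.08568417950516387), np.float64(0.10789037710865114))
0.254 red 0   other 25 [0.4775 0.0958] (np.float64(0.09056567186022292), np.float64(0.10328717960614976))
0.258 red 0   other 15 [0.4779 0.0958] (np.float64(0.09122635515145706), np.float
[... 943 characters left out ...]
443764857949209), np.float64(0.09811986234064028)) other 60 [0.4819 0.0931] (np.float64(0.0787711383674564), np.float64(0.1172467773205315))
0.29 red 11 [0.4928 0.0954] (np.float64(0.0938732671901147), np.float64(0.09729458378178928)) other 71 [0.4812 0.0947] (np.float64(0.07870389577931892), np.float64(0.1165672016396755))
0.294 red 36 [0.4827 0.0973] (np.float64(0.09337709738212109), np.float64(0.10300247682708345)) other 83 [0.4802 0.0965] (np.float64(0.07864726772016357), np.float64(0.11644611664355752))
0.298 red 27 [0.475  0.0985] (np.float64(0.09540636358247019), np.float64(0.10215198973399224)) other 80 [0.4777 0.0987] (np.float64(0.07888891287850512), np.float64(0.1159587974348344))
```

View pics/sc.png

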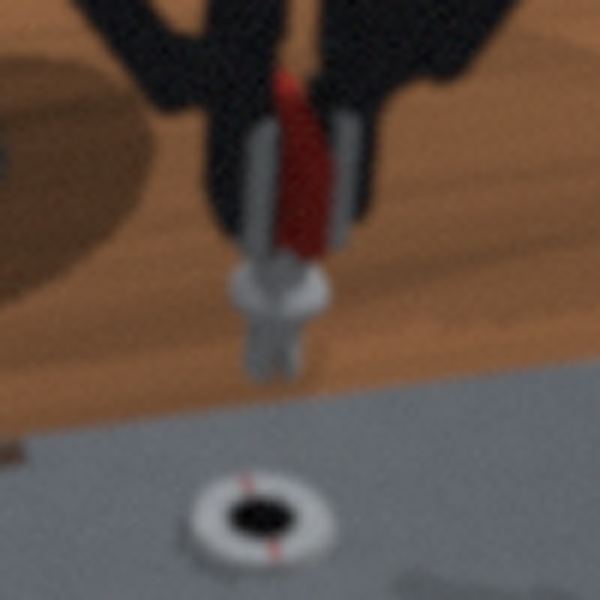

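Run:
```python
from fl import *
for c in ['wrist','scene','top']:
    p=arm.read_camera(c); W=world(p); f=p['frame'].astype(int)
    m=(abs(W[...,0]-.472)<.035)&(abs(W[...,1]-.0976)<.02)&(W[...,2]>.262)&(W[...,2]<.305)&(f[...,0]>f[...,1]+40)&(f[...,0]>f[...,2]+40)
    P=W[m]; print(c,len(P), P.min(0),P.max(0))
    for x in np.arange(.448,.5,.004):
        k=P[abs(P[:,0]-x)<.002]
        if len(k)>3: print(round(x,3),len(k),'y',k[:,1].min(),k[:,1].mean(),k[:,1].max(),'z',k[:,2].mean())
    if c=='wrist':
        f=f[...]; rm=(f[...,0]>f[...,1]+40)&(f[...,0]>f[...,2]+40); rm[:200]=0;
        for r in range(250,470,20):
            cs=np.nonzero(rm[r,250:380])[0]+250
            if len(cs): print('row',r,cs.min(),cs.max())
        save(p,'wr.png',(230,220,410,450),2.6)
```

```text
wrist 3982 [0.4489 0.092  0.2647] [0.4937 0.1041 0.3014]
0.448 11 y 0.09709400576587458 0.09923175366967024 0.10121448244455909 z 0.2956973235166005
0.452 194 y 0.09518070260039041 0.09952034910720761 0.10381126911415069 z 0.29653175191508535
0.456 253 y 0.09504070235486732 0.09933108280517595 0.10387135966843233 z 0.2966982332193878
0.46 268 y 0.09485496760062277 0.09920487430653312 0.10408851888503302 z 0.2966247187730662
0.464 299 y 0.09255430638212059 0.09873907354729433 0.10350127740618914 z 0.29485876776843295
0.468 327 y 0.09241876663474533 0.0983424511733148 0.10377052593845214 z 0.2941776329594243
0.472 316 y 0.09227880908330872 0.0980179077709951 0.10355665762927391 z 0.29359809528166053
0.476 364 y 0.09197135391526974 0.09763238272000517 0.10306100854947832 z 0.2926524151396688
0.48 316 y 0.09316478809154831 0.09840161877381132 0.10359782436384231 z 0.29616415575763855
0.484 318 y 0.09313728808213285 0.0980757464324085 0.1025938677480994 z 0.2965519840159709
0.488 329 y 0.0933366487674227 0.09795156511478427 0.10230983401055177 z 0.29658130974061586
0.492 987 y 0.093166606
[... 687 characters left out ...]
.29616522352564634
0.48 14 y 0.09376856737042875 0.09575102535869652 0.10018411057387315 z 0.2896648646828165
0.484 22 y 0.09309904141807811 0.09502802360757859 0.10075998161029191 z 0.2883766198327309
0.488 22 y 0.09271536780780461 0.09496069579382578 0.09976245341891248 z 0.28794962080347053
0.492 49 y 0.09275011013305089 0.09562857777263639 0.09983692738010401 z 0.28665648914602615
0.496 30 y 0.0936577378256712 0.09662489147982845 0.09858524985820168 z 0.2833062771910633Traceback (most recent call last):
  File "<stdin>", line 5, in <module>
    return umr_minimum(a, axis, None, out, keepdims, initial, where)
ValueError: zero-size array to reduction operation minimum which has no identity
```

View pics/wr.png

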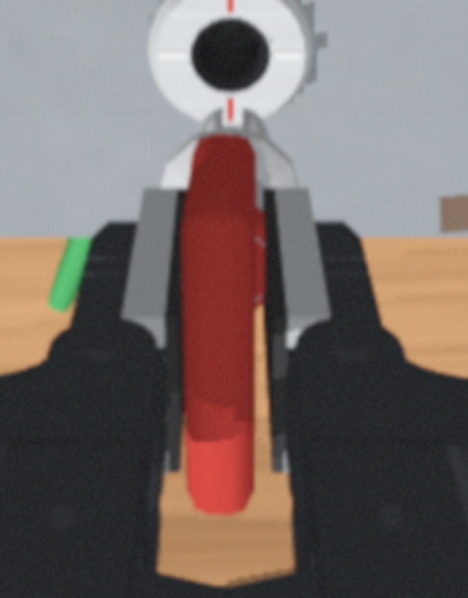

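Run:
```python
from fl import *
from scipy.optimize import least_squares
ps=[arm.read_camera('scene') for _ in range(5)]
p=dict(ps[0]); p['frame']=np.mean([q['frame'] for q in ps],0); p['depth']=np.median([q['depth'] for q in ps],0).astype(np.float32)
np.savez('pics/scl',**{k:p[k] for k in ['frame','depth','K','dist_coeffs','pose']})
W=world(p); f=p['frame']
# tube silhouette: per row, mask by 3D
m=(abs(W[...,0]-.475)<.03)&(abs(W[...,1]-.0976)<.03)&(W[...,2]>.222)&(W[...,2]<.262)
rows=[]
for r in range(480):
    cs=np.nonzero(m[r])[0]
    if len(cs)>5: rows.append((r,cs.min(),cs.max(),W[r,int(cs.mean()),2]))
for r in rows: print(*np.round(r,4), 'mid',(r[1]+r[2])/2)
a=proj(p,np.array([[.471,.0976,.222],[.471,.0976,.262],[.471,.0976,.290],[.4716,.0974,.175]]));print('vertical line px',a)
# rim fit in the scene picture
g=f.min(2).astype(np.float32)
def cost(x,R=.0195):
    def ring(rr): return samp(g,proj(p,np.c_[x[0]+rr*np.cos(th),x[1]+rr*np.sin(th),np.full(240,.1752)]))
    return -np.clip(ring(R-.0012)-ring(R+.0012),0,60).mean()
G=[(cost((x,y)),x,y) for x in np.arange(.464,.48,.0004) for y in np.arange(.09,.106,.0004)]; print('rim1 scene',min(G))
```

```text
154.0 351.0 361.0 0.2587 mid 356.0
155.0 350.0 362.0 0.2564 mid 356.0
156.0 349.0 363.0 0.2555 mid 356.0
157.0 349.0 364.0 0.2537 mid 356.5
158.0 349.0 364.0 0.252 mid 356.5
159.0 349.0 364.0 0.251 mid 356.5
160.0 349.0 364.0 0.2507 mid 356.5
161.0 349.0 364.0 0.2496 mid 356.5
162.0 350.0 363.0 0.2483 mid 356.5
163.0 351.0 362.0 0.247 mid 356.5
164.0 351.0 360.0 0.2446 mid 355.5
165.0 351.0 360.0 0.2399 mid 355.5
166.0 351.0 360.0 0.238 mid 355.5
167.0 351.0 360.0 0.237 mid 355.5
168.0 351.0 360.0 0.235 mid 355.5
169.0 351.0 359.0 0.2327 mid 355.0
170.0 351.0 359.0 0.2309 mid 355.0
171.0 351.0 359.0 0.229 mid 355.0
172.0 351.0 359.0 0.2266 mid 355.0
173.0 352.0 358.0 0.2252 mid 355.0
vertical line px [[354.9881 171.1764]
 [356.5313 148.7827]
 [357.6836 132.0141]
 [353.3126 195.6418]]
rim1 scene (np.float32(-17.330217), np.float64(0.47240000000000026), np.float64(0.09759999999999995))
```

Call:
step_arm(
  linear=[
    [0,-2,0],
    [-0.2,-6,0],
    [-0.5,-12,0],
    [-0.8,-18,0],
    [-1.2,-24,0],
    [-1.4,-28,0],
    [-1.47,-29.95,0],
    [-1.47,-29.95,0],
    [-1.47,-29.95,-2],
    [-1.47,-29.95,-3.5],
    [-1.47,-29.95,-4.3],
    [-1.47,-29.95,-4.3],
    [-1.47,-29.95,-4.3],
  ],
  turn=[
    [0,0,0],
    [0,0,0],
    [0,0,0],
    [0,0,0],
    [0,0,0],
    [0,0,0],
    [0,0,0],
    [0,0,0],
    [0,0,0],
    [0,0,0],
    [0,0,0],
    [0,0,0],
    [0,0,0],
  ],
  gripper=[0,0,0,0,0,0,0,0,0,0,0,0,0],
)

```text
clock: 10.5
ee_pos: [0.4568, -0.2018, 0.2209]
tool_rot: [3.14, -0.077, 0.001]
ft_force: [-0.7, 0.3, -0.3]
finger_gap: 0.0111
```

Run:
```python
from fl import *
s=arm.state(); print(s['ft_force'],s['wrist_torque'],s['finger_gap'],s['ee_pos'],s['tool_rot'],s['joint_positions'])
p=arm.read_camera('scene'); a=cv2.resize(p['frame'][160:250,100:210],None,fx=5,fy=5,interpolation=2)
cv2.imwrite('pics/over2.png',a[:,:,::-1])
```

```text
[-0.711   0.2738 -0.2555] [ 0.044   0.0127 -0.0145] 0.011056754539445839 [ 0.4568 -0.2018  0.2209] [ 3.1404 -0.0769  0.0011] [-0.5705 -0.0047  1.6244  0.0001  1.5211  1.0493]
```

View pics/over2.png

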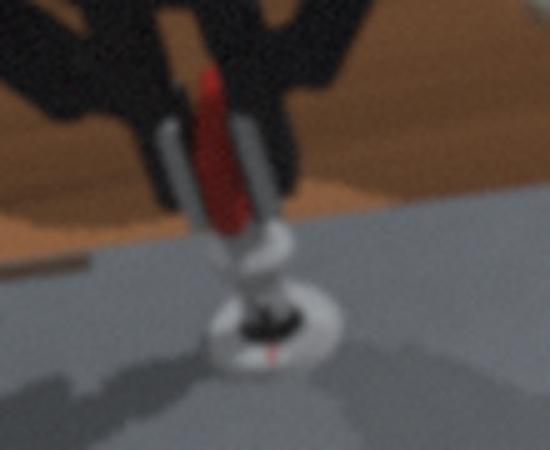

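Call:
step_arm(
  linear=[
    [0,0,-0.3],
    [0,0,-0.6],
    [0,0,-0.8],
    [0,0,-1.0],
    [0,0,-1.0],
  ],
  turn=[
    [0,0,0],
    [0,0,0],
    [0,0,0],
    [0,0,0],
    [0,0,0],
  ],
  gripper=[0,0,0,0,0],
)

```text
clock: 11.18
ee_pos: [0.4565, -0.2018, 0.2101]
tool_rot: [-3.14, 0.077, 0.0]
ft_force: [0.1, 0.1, -1.4]
finger_gap: 0.0112
```

Call:
step_arm(
  linear=[
    [0,0,-0.2],
    [0,0,-0.4],
    [0,0,-0.5],
    [0,0,-0.5],
  ],
  turn=[
    [0,0,0],
    [0,0,0],
    [0,0,0],
    [0,0,0],
  ],
  gripper=[0,0,0,0],
)

```text
clock: 11.68
ee_pos: [0.4565, -0.2019, 0.2052]
tool_rot: [-3.14, 0.077, 0.0]
ft_force: [-0.3, 0.3, -1.0]
finger_gap: 0.0111
```

Call:
step_arm(
  linear=[
    [0,0,-0.05],
    [0,0,-0.1],
    [0,0,-0.1],
  ],
  turn=[
    [0,0,0],
    [0,0,0],
    [0,0,0],
  ],
  gripper=[0,0,0],
)

```text
clock: 12.05
ee_pos: [0.4566, -0.2019, 0.2043]
tool_rot: [-3.141, 0.077, -0.0]
ft_force: [0.1, -0.6, -0.5]
finger_gap: 0.0114
```

Call:
step_arm(
  linear=[
    [0,0,-0.05],
    [0,0,-0.1],
    [0,0,-0.1],
  ],
  turn=[
    [0,0,0],
    [0,0,0],
    [0,0,0],
  ],
  gripper=[0,0,0],
)

```text
clock: 12.42
ee_pos: [0.4567, -0.2019, 0.2036]
tool_rot: [3.14, -0.077, 0.001]
ft_force: [-0.7, 0.5, 4.3]
finger_gap: 0.0112
```

Call:
step_arm(
  linear=[
    [0,0,0],
    [0,0,0],
    [0,0,0],
    [0,0,0],
  ],
  turn=[
    [0,0,0.1],
    [0,0,0.2],
    [0,0,0.3],
    [0,0,0.3],
  ],
  gripper=[0,0,0,0],
)

```text
clock: 12.92
ee_pos: [0.4567, -0.2019, 0.2035]
tool_rot: [3.117, 0.392, 0.001]
ft_force: [0.2, -0.6, 5.5]
finger_gap: 0.0111
```

Call:
step_arm(
  linear=[
    [0,0,0],
    [0,0,0],
  ],
  turn=[
    [0,0,0.12],
    [0,0,0.12],
  ],
  gripper=[0,0],
)

```text
clock: 13.18
ee_pos: [0.4566, -0.2019, 0.2035]
tool_rot: [3.088, 0.578, 0.0]
ft_force: [-0.0, -0.2, 5.0]
finger_gap: 0.0109
```

Call:
step_arm(
  linear=[
    [0,0,0],
    [0,0,0],
  ],
  turn=[
    [0,0,0.1],
    [0,0,0.1],
  ],
  gripper=[0,0],
)

```text
clock: 13.42
ee_pos: [0.4566, -0.2019, 0.2035]
tool_rot: [3.055, 0.731, 0.0]
ft_force: [-0.9, -1.0, 4.5]
finger_gap: 0.0108
```

Call:
step_arm(
  linear=[
    [0,0,0],
    [0,0,0],
  ],
  turn=[
    [0,0,0.1],
    [0,0,0.1],
  ],
  gripper=[0,0],
)

```text
clock: 13.68
ee_pos: [0.4566, -0.2019, 0.2035]
tool_rot: [3.015, 0.883, 0.0]
ft_force: [-0.8, -0.0, 5.7]
finger_gap: 0.0114
```

Call:
step_arm(
  linear=[
    [0,0,0],
    [0,0,0],
  ],
  turn=[
    [0,0,0.1],
    [0,0,0.1],
  ],
  gripper=[0,0],
)

```text
clock: 13.92
ee_pos: [0.4566, -0.2019, 0.2034]
tool_rot: [2.968, 1.03, 0.0]
ft_force: [-0.1, 0.5, 5.1]
finger_gap: 0.0112
```

Now at about 41°; still riding on the bit at 5 N.

Call:
step_arm(
  linear=[
    [0,0,0],
    [0,0,0],
  ],
  turn=[
    [0,0,0.1],
    [0,0,0.1],
  ],
  gripper=[0,0],
)

```text
clock: 14.18
ee_pos: [0.4566, -0.2019, 0.2034]
tool_rot: [2.913, 1.176, 0.0]
ft_force: [-0.2, -0.7, 5.5]
finger_gap: 0.011
```

Call:
step_arm(
  linear=[
    [0,0,0],
    [0,0,0],
  ],
  turn=[
    [0,0,0.1],
    [0,0,0.1],
  ],
  gripper=[0,0],
)

```text
clock: 14.42
ee_pos: [0.4565, -0.2019, 0.2033]
tool_rot: [-2.851, -1.319, 0.0]
ft_force: [-0.8, 0.3, 4.9]
finger_gap: 0.0115
```

Call:
step_arm(
  linear=[
    [0,0,0],
    [0,0,0],
  ],
  turn=[
    [0,0,0.1],
    [0,0,0.1],
  ],
  gripper=[0,0],
)

```text
clock: 14.68
ee_pos: [0.4565, -0.2019, 0.2033]
tool_rot: [-2.782, -1.46, 0.0]
ft_force: [-0.6, -0.5, 4.2]
finger_gap: 0.0111
```

Call:
step_arm(
  linear=[
    [0,0,0],
    [0,0,0],
  ],
  turn=[
    [0,0,0.1],
    [0,0,0.1],
  ],
  gripper=[0,0],
)

```text
clock: 14.92
ee_pos: [0.4563, -0.2017, 0.2029]
tool_rot: [-2.705, -1.596, 0.001]
ft_force: [-1.2, -0.2, 0.2]
finger_gap: 0.0114
```

Force vanished at ~53°: the slot is over the bit. Follow down.

Call:
step_arm(
  linear=[
    [0,0,-0.1],
    [0,0,-0.2],
    [0,0,-0.2],
  ],
  turn=[
    [0,0,0],
    [0,0,0],
    [0,0,0],
  ],
  gripper=[0,0,0],
)

```text
clock: 15.3
ee_pos: [0.4564, -0.2018, 0.2011]
tool_rot: [-2.703, -1.601, 0.0]
ft_force: [-1.8, 0.5, -0.2]
finger_gap: 0.0111
```

Call:
step_arm(
  linear=[
    [0,0,-0.1],
    [0,0,-0.25],
    [0,0,-0.4],
    [0,0,-0.5],
    [0,0,-0.5],
  ],
  turn=[
    [0,0,0.03],
    [0,0,0.03],
    [0,0,0.03],
    [0,0,0.03],
    [0,0,0.03],
  ],
  gripper=[0,0,0,0,0],
)

```text
clock: 15.92
ee_pos: [0.4565, -0.2019, 0.1961]
tool_rot: [-2.678, -1.643, 0.0]
ft_force: [-2.1, 0.2, -1.2]
finger_gap: 0.0113
```

Call:
step_arm(
  linear=[
    [0,0,-0.1],
    [0,0,-0.2],
    [0,0,-0.2],
  ],
  turn=[
    [0,0,0],
    [0,0,0],
    [0,0,0],
  ],
  gripper=[0,0,0],
)

```text
clock: 16.3
ee_pos: [0.4565, -0.2018, 0.1942]
tool_rot: [-2.677, -1.643, 0.0]
ft_force: [-2.0, -0.2, 0.7]
finger_gap: 0.0112
```

Call:
step_arm(
  linear=[
    [0,0,-0.05],
    [0,0,-0.1],
    [0,0,-0.1],
  ],
  turn=[
    [0,0,0],
    [0,0,0],
    [0,0,0],
  ],
  gripper=[0,0,0],
)

```text
clock: 16.68
ee_pos: [0.4566, -0.202, 0.1934]
tool_rot: [2.677, 1.643, 0.0]
ft_force: [-3.8, -1.4, 4.3]
finger_gap: 0.0114
```

Call:
step_arm(
  linear=[
    [0,0,0],
    [0,0,0],
    [0,0,0],
    [0,0,0],
    [0,0,0],
    [0,0,0],
    [0,0,0],
    [0,0,0],
    [0,0,0],
    [0,0,0],
  ],
  turn=[
    [0,0,-0.1],
    [0,0,-0.2],
    [0,0,-0.3],
    [0,0,-0.4],
    [0,0,-0.5],
    [0,0,-0.6],
    [0,0,-0.7],
    [0,0,-0.8],
    [0,0,-0.9],
    [0,0,-0.9],
  ],
  gripper=[0,0,0,0,0,0,0,0,0,0],
)

```text
clock: 17.92
ee_pos: [0.4568, -0.2019, 0.1935]
tool_rot: [3.125, 0.316, 0.001]
ft_force: [-0.7, -0.9, 4.3]
finger_gap: 0.0114
```

```bash
cat > st.py <<'E'
from fl import *
s=arm.state(); print(s['clock'],s['ft_force'],s['wrist_torque'],s['finger_gap'],s['ee_pos'],'yaw',np.degrees(2*np.arctan(s['tool_rot'][1]/s['tool_rot'][0])))
E
python3 st.py
```

```text
17.925 [-0.6675 -0.9388  4.2754] [-0.0886  0.024   0.0628] 0.011378387350025587 [ 0.4568 -0.2019  0.1935] yaw 11.533125349886522
```

Call:
step_arm(
  linear=[
    [0,0,0],
    [0,0,0],
    [0,0,0],
  ],
  turn=[
    [0,0,-0.08],
    [0,0,-0.15],
    [0,0,-0.15],
  ],
  gripper=[0,0,0],
)

```text
clock: 18.3
ee_pos: [0.4568, -0.2019, 0.1935]
tool_rot: [3.14, 0.084, 0.001]
ft_force: [0.5, 0.5, 4.3]
finger_gap: 0.0108
```

```bash
python3 st.py
```

```text
18.3 [0.5471 0.5421 4.2737] [-0.0948 -0.099   0.0798] 0.010803003678603094 [ 0.4568 -0.2019  0.1935] yaw 3.0538325039269205
```

Call:
step_arm(
  linear=[
    [0,0,0],
    [0,0,0],
    [0,0,0],
  ],
  turn=[
    [0,0,-0.03],
    [0,0,-0.06],
    [0,0,-0.06],
  ],
  gripper=[0,0,0],
)

```text
clock: 18.68
ee_pos: [0.4567, -0.2019, 0.1934]
tool_rot: [3.141, -0.013, 0.001]
ft_force: [-0.0, -0.9, 6.1]
finger_gap: 0.0113
```

```bash
python3 st.py
```

```text
18.675 [-0.0407 -0.9117  6.0935] [-0.0679 -0.0315  0.0985] 0.011301647774585118 [ 0.4567 -0.2019  0.1934] yaw -0.48672679539147207
```

Call:
step_arm(
  linear=[
    [0,0,0],
    [0,0,0],
    [0,0,0],
  ],
  turn=[
    [0,0,-0.02],
    [0,0,-0.03],
    [0,0,-0.03],
  ],
  gripper=[0,0,0],
)

```text
clock: 19.05
ee_pos: [0.4567, -0.2019, 0.1934]
tool_rot: [3.141, -0.06, 0.001]
ft_force: [-0.3, -0.5, 5.9]
finger_gap: 0.0113
```

```bash
python3 st.py
```

```text
19.05 [-0.3255 -0.5433  5.9151] [-0.1177 -0.0625  0.1087] 0.011289008833266606 [ 0.4567 -0.2019  0.1934] yaw -2.1873577945315152
```

Call:
step_arm(
  linear=[
    [0,0,0],
    [0,0,0],
    [0,0,0],
  ],
  turn=[
    [0,0,-0.02],
    [0,0,-0.03],
    [0,0,-0.03],
  ],
  gripper=[0,0,0],
)

```text
clock: 19.42
ee_pos: [0.4567, -0.2019, 0.1934]
tool_rot: [3.14, -0.107, 0.001]
ft_force: [0.2, 0.3, 5.5]
finger_gap: 0.0115
```

Run:
```python
exec(open('st.py').read())
p=arm.read_camera('wrist'); W=world(p); f=p['frame'].astype(int); red=(f[...,0]>f[...,1]+40)&(f[...,0]>f[...,2]+40)
m=red&(abs(W[...,0]-.457)<.035)&(abs(W[...,1]+.202)<.012)&(W[...,2]>.222)&(W[...,2]<.235); P=W[m]
xs=[];ys=[]
for x in np.arange(.438,.478,.003):
    k=P[abs(P[:,0]-x)<.0015]
    if len(k)>10: xs.append(x); ys.append((np.percentile(k[:,1],3)+np.percentile(k[:,1],97))/2)
print(len(P),np.degrees(np.arctan(np.polyfit(xs,ys,1)[0])),np.round(ys,4))
save(p,'turn.png',(230,180,410,450),2.2)
```

```text
19.425 [0.1585 0.2916 5.4901] [-0.0998 -0.0662  0.1354] 0.011537384352231865 [ 0.4567 -0.2019  0.1934] yaw -3.901766578916124
3242 -1.905019894053337 [-0.2004 -0.2004 -0.2005 -0.2006 -0.2009 -0.2008 -0.2009 -0.201  -0.2012
 -0.2011 -0.2014 -0.2015 -0.2016 -0.2016]
```

View pics/turn.png

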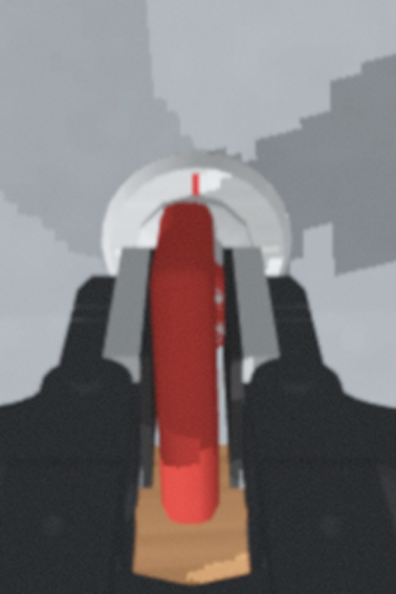

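Call:
step_arm(
  linear=[
    [0,0,0],
    [0,0,0],
    [0,0,0],
    [0,0,0],
  ],
  turn=[
    [0,0,-0.01],
    [0,0,-0.02],
    [0,0,-0.02],
    [0,0,-0.02],
  ],
  gripper=[0,0,0,0],
)

```text
clock: 19.98
ee_pos: [0.4567, -0.2019, 0.1934]
tool_rot: [3.138, -0.138, 0.001]
ft_force: [1.0, -0.8, 5.1]
finger_gap: 0.0113
```

```bash
python3 st.py
```

```text
19.975 [ 0.9655 -0.7538  5.0671] [-0.1045 -0.0745  0.1762] 0.011295155242340186 [ 0.4567 -0.2019  0.1934] yaw -5.0353858222397525
```

Call:
step_arm(
  linear=[
    [0,0,0],
    [0,0,0],
    [0,0,0],
    [0,0,0],
    [0,0,0],
    [0,0,0],
    [0,0,0],
  ],
  turn=[
    [0,0,0.01],
    [0,0,0.02],
    [0,0,0.02],
    [0,0,0.02],
    [0,0,0.02],
    [0,0,0.02],
    [0,0,0.02],
  ],
  gripper=[0,0,20,40,60,60,60],
)

```text
clock: 20.85
ee_pos: [0.4565, -0.2019, 0.1932]
tool_rot: [-3.14, 0.109, 0.0]
ft_force: [-0.2, 0.2, 0.1]
finger_gap: 0.0514
```

```bash
python3 st.py
```

```text
20.85 [-0.2228  0.2312  0.0547] [-0.047  -0.019   0.0402] 0.051409577938553414 [ 0.4565 -0.2019  0.1932] yaw -3.9629765082941777
```

Stop met at 0.176 N m; released. Retreat straight up and check.

Call:
step_arm(
  linear=[
    [0,0,1.5],
    [0,0,4],
    [0,0,7],
    [0,0,9],
    [0,0,9],
    [0,0,9],
  ],
  turn=[
    [0,0,0],
    [0,0,0],
    [0,0,0],
    [0,0,0],
    [0,0,0],
    [0,0,0],
  ],
  gripper=[80,80,80,80,80,80],
)

```text
clock: 21.6
ee_pos: [0.4564, -0.2018, 0.2828]
tool_rot: [-3.139, 0.109, 0.001]
ft_force: [0.0, -0.9, -0.2]
finger_gap: 0.0682
```

Run:
```python
exec(open('st.py').read())
p=arm.read_camera('wrist'); W=world(p); f=p['frame'].astype(int); red=(f[...,0]>f[...,1]+40)&(f[...,0]>f[...,2]+40)
m=red&(abs(W[...,0]-.457)<.035)&(abs(W[...,1]+.202)<.015)
P=W[m]; print('red z pct',np.percentile(P[:,2],[2,50,90,98]))
P=P[(P[:,2]>.222)&(P[:,2]<.235)]
xs=[];ys=[]
for x in np.arange(.438,.478,.003):
    k=P[abs(P[:,0]-x)<.0015]
    if len(k)>5: xs.append(x); ys.append((np.percentile(k[:,1],3)+np.percentile(k[:,1],97))/2)
print(len(P),'wing yaw',np.degrees(np.arctan(np.polyfit(xs,ys,1)[0])),np.round(ys,4),P.mean(0))
q=arm.read_camera('scene')
a=cv2.resize(p['frame'][150:400,200:440],(480,500),interpolation=2); b=cv2.resize(q['frame'][170:260,100:155+20],(300,360),interpolation=2); b=np.vstack([b,np.zeros((140,300,3),np.uint8)])
cv2.imwrite('pics/fin.png',np.hstack([a,b])[:,:,::-1])
t=arm.read_camera('top')
for n in ['isolator_grip','contactor_mid']:
    print(n,[r['pixel'] for r in arm.pinpoint(n,t)[:1]])
```

```text
21.6 [ 0.0374 -0.853  -0.177 ] [0.0336 0.0213 0.038 ] 0.06815439985418129 [ 0.4564 -0.2018  0.2828] yaw -3.9645216191675416
red z pct [0.1999 0.2265 0.2276 0.2282]
1237 wing yaw 1.9560377579456978 [-0.2032 -0.2033 -0.2033 -0.203  -0.203  -0.2029 -0.2028 -0.2026 -0.2027
 -0.2024 -0.2023 -0.2023 -0.202  -0.2021] [ 0.4584 -0.2027  0.2266]
isolator_grip [[153.8, 397.8]]
contactor_mid [[155.3, 274.0]]
```

View pics/fin.png

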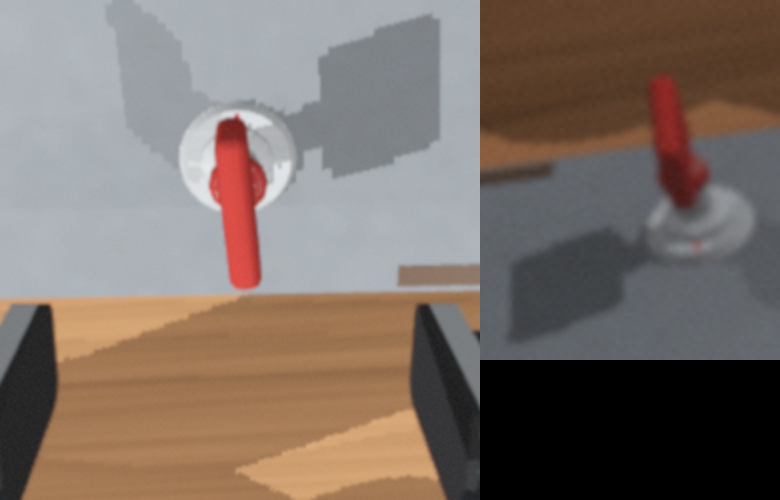

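Call:
step_arm(
  linear=[
    [0,0,0.5],
    [0,0,1],
    [0,0,1],
    [0,0,1],
    [0,0,1],
    [0,0,1],
  ],
  turn=[
    [0,0,0.01],
    [0,0,0.02],
    [0,0,0.02],
    [0,0,0.02],
    [0,0,0.02],
    [0,0,0.02],
  ],
  gripper=[80,80,80,80,80,80],
)

```text
clock: 22.6
ee_pos: [0.4565, -0.2019, 0.2932]
tool_rot: [-3.141, 0.077, 0.0]
ft_force: [0.0, -0.8, 0.1]
finger_gap: 0.0682
```

Run:
```python
exec(open('st.py').read())
p=arm.read_camera('wrist'); W=world(p); f=p['frame'].astype(int); red=(f[...,0]>f[...,1]+40)&(f[...,0]>f[...,2]+40)
P=W[red&(abs(W[...,0]-.457)<.035)&(abs(W[...,1]+.202)<.015)&(W[...,2]>.222)&(W[...,2]<.235)]
xs=[];ys=[]
for x in np.arange(.438,.478,.003):
    k=P[abs(P[:,0]-x)<.0015]
    if len(k)>5: xs.append(x); ys.append((np.percentile(k[:,1],3)+np.percentile(k[:,1],97))/2)
y=np.degrees(np.arctan(np.polyfit(xs,ys,1)[0])); print('wing yaw',y,P.mean(0))
if abs(y-1.96)<0.8 and abs(y+2.9)<6: arm.sign_off(); print('signed off')
```

```text
22.6 [ 0.0311 -0.8031  0.1087] [ 0.0575  0.0358 -0.0139] 0.06817431826705479 [ 0.4565 -0.2019  0.2932] yaw -2.8225948569414383
wing yaw 1.986231857573267 [ 0.4583 -0.2027  0.2266]
the job is handed in; nothing more can be done
signed off
```

I moved the key to the second lock, turned it clockwise to its stop and released it. I handed the job in at about 22.6 s; no verdict is reported.

- **Insertion:** I pressed at about 5 N and turned counter-clockwise. The key dropped over the bit about 62–64° from the red marks, so I needed only the one sweep and no back-and-forth. It then went down until the collar met the rim at about 4 N.
- **Turn:** I turned it clockwise until the wrist torque reached 0.176 N m, slightly above the 0.15 N m given as enough. While still gripped, at 0.135 N m, the wing was about 1° from the red marks.
- **After release:** The key stands home, with its top about 51.5 mm above the rim, which is right for a seated collar. Two pictures 1 s apart gave the same wing angle, so it is at rest, and the gripper is clear of it.

**Weaker checks:**
- **Wing angle:** After release the wing sits about 4.9° from the red marks (the limit is 8°), so it sprang back about 4° on letting go. I did not turn it again.
- **Finger gap:** It read about 11.4 mm on the 9 mm wing; I found no cause, but camera checks showed the key upright in the jaws.
- **Isolator and contactor:** They were never near the gripper. Their detected positions in the top view shifted by only 3–4 pixels, which I took as detector noise.
- **Screwdriver:** I did not re-measure it.

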